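# Clamp a test plate into the flat corrosion cell

## Task

Take the big metal test plate (the full-width, full-height one) out of the wooden rack, stand it upright in the open slot of the corrosion cell and let go of it. Then wind the clamp screw in, pushing its star wheel round spoke by spoke, until the plate is pressed fully home, flush on the white end plate and held there firmly; stop as soon as it seats, because overtightening cracks the glass barrel. Leave the other plates and the things on the bench where they are.

Things in the scene. Friction and masses are not known exactly. Their poses are not given: they have to be found in the camera images.
- cell: Flat corrosion cell, fixed: two white end plates (100 mm wide, 118 mm high), a glass barrel between, a steel bridge with a screw clamp on one side. Origin at bench height, straight below the face the test plate is clamped on. Its x is the clamp axis (85 mm up), pointing from that face to bridge and star wheel; z up. Bridge at x = 46 to 60 mm, top 100 mm up.
- slot (a point): Middle of the slot's floor, 35 mm above the bench; axes as cell. The slot, open at the top, is 13.5 mm across (x), from the rubber ring to a lip 12 mm high, and 75 mm wide (y) between two level 10 mm clamp rods that run from end plate to bridge 85 mm above the bench. The clamp's pad may stand as near as 13 mm to the ring at the start.
- plate: The test plate: bare titanium, 8 mm thick (its x), 66 mm wide (y), 120 mm high (z), about 0.29 kg, one small hanging hole near the top (its own x may point either way, the two faces are alike). Origin at the middle of its lower edge. At the start it stands in one of the three slots of the rack, its lower edge 12 mm above the bench; which slot differs.
- plate_mid (a point): Middle of the test plate, 50 mm above its lower edge: level with the clamp axis when it stands in the slot. Flush, it lies 4 mm (half the thickness) in front of the end plate's face, cell x.
- rack: Wooden rack 180 x 94 mm, 34 mm high, origin under its centre, with three slots 22 mm deep, 58 mm apart along its x, each holding a plate upright.
- short_plate: Bystander plate in the rack: as wide as the test plate, only 82 mm high. Origin at the middle of its lower edge.
- narrow_plate: Bystander plate in the rack: as high as the test plate, only 36 mm wide. Origin at the middle of its lower edge.
- wheel (a joint): Star wheel angle (rad). Five steel spokes 10 mm thick, 72 degrees apart, square to the clamp axis, each with an 18 mm ball centred 61 mm from the axis; hub 32 mm across. At 0 one spoke points straight up; growing values tighten and carry the top spoke to +y of cell. 20 mm advance a turn; the wheel travels with the screw and stays where left, or springs back a little.
- hub (a point): Centre of the star wheel: on the clamp axis, in the spokes' plane, 100 mm from the end plate's face at angle 0. Turning it takes about 0.2 N m free, 0.27 N m when the rubber ring is flat; then the moment climbs steadily: 0.35 to 0.65 N m (7 to 13 N on a spoke 50 mm out) is firmly seated, over 0.8 N m is too much. Felt at rest it is somewhat less.
- pad: Steel swivel pad of the clamp, 30 mm across; origin at the middle of the face that presses the test plate. It was set by hand on the spindle, so the wheel angle at which the plate comes home is not known: 2.5 to 4.5 rad on from the start.
- beaker: Bystander: glass beaker 70 mm across, 95 mm high. Origin under its centre.
- reagent: Bystander: amber bottle 64 mm across, 150 mm high. Origin under its centre.
- jar: Bystander: white jar 52 mm across, 65 mm high. Origin under its centre.
- timer: Bystander: lab timer lying flat, 62 x 62 x 16 mm. Origin under its centre.
- clip: Bystander: black test clip lying flat, about 85 mm long. Origin under its body.
- driver: Bystander: screwdriver 170 mm long, lying flat.
- mouth (a point): Centre of the barrel's mouth in the end plate's face, on the clamp axis, 85 mm above the bench. Round it a flat soft black rubber ring, 60 mm across, stands 3 mm proud of the face; about 20 N squeeze it flush.
Things that resemble listed ones, but are neither listed nor needed, are in the scene too. What is shaped like the plate but green, pink or red is not meant.

How it is judged:
By the outcome, as a careful person would: the job done as asked, in the order asked, and still so for the second after the job is handed in, with the robot touching nothing.
It also fails if it takes over 69 s, if anything falls off the work surface, if the arm or the gripper's body presses on something with over 40 N, if the wrist force passes 120 N, or if a joint passes its speed limit or range.

## Robot

A 6-joint arm with a two-finger parallel gripper is mounted at the origin on the work surface. World frame = base frame: x ahead of the robot, y to its left, z up, the work surface at z = 0. Lengths are in m, angles in rad, forces in N, time in s.
With the tool pointing down it reaches from about 0.25 to 0.775 m from the base axis. Payload 4 kg.
Tool frame: the origin (TCP) lies midway between the tips of the shut fingers; the grasp point (between the pads) lies 19 mm behind it; z points along the fingers, y is the direction in which the jaws open and shut (so a half turn about z gives the same grasp; the last joint's range is limited). The gripper opens to 94 mm and grips with 3 to 60 N. Pads are 16 mm wide; open, the fingers measure 119 mm over their backs; the gripper's body (75 mm by 177 mm) begins 78 mm behind the grasp point.
Start: joints at [-1.293, 0.087, 1.371, -0, 1.684, -0.103], TCP at [0.204, -0.511, 0.206] pointing down, gripper open.
Joint ranges: [-3.1, 3.1], [-0.76, 2.03], [0.27, 2.55], [-1.08, 4.22], [0.17, 2.65], [-2.57, 2.57]. Speed limits (rad/s): [2.79, 2.79, 3.14, 3.14, 3.14, 3.14].

## Interface

Orientations are given as [roll, pitch, yaw] about the fixed x, y, z axes, in that order (R = Rz(yaw) Ry(pitch) Rx(roll)).
In Python, from bench import get_obs, snapshot, ticket gives the robot as it stands.
- The arm moves only by the shell command python3 -m creep 'ROWS' [OPENING]. ROWS is JSON, a list that holds one entry, the list of rows, each a list of 4 numbers: the shift along the tool's x, y, z in mm, then the turn about the tool's z in degrees. A call has 1 to 8 rows; each row shifts and turns the commanded pose from where the row before left it, along the tool's axes as they then stand; what a row does not reach is not made up. A row lasts 1/8 s, in which the tool goes at most 62.5 mm and 10.7 degrees, less where a joint would pass 70% of its speed; a pose out of reach is approached as far as the arm can. A call with a gripper value outside its range is refused whole. OPENING is the opening, from 0 (shut) to 1 (fully open), set as the call begins (- or left out, the last holds). The fingers move at their own pace and stop on an object; the grip force is fixed at half the most. Time passes only in rows, so rows that do not move let the fingers close. It gives the time, the measured TCP pose, the force and the opening at its end, in the units of the state.
- get_obs(): the state, without advancing time (a new reading comes with each control period).
- snapshot(name): name is "scene" or "top" or "wrist"; returns a dict with "color" (384x512x3 uint8, red, green, blue), "depth" (384x512 float32, m along the optical axis (not along the pixel's ray), 0 where there is no reading), "fx", "fy", "cx", "cy" (pixels), "extrinsics" (4x4, takes a point from world to camera coordinates). Camera axes: x right, y down, z forward; pixel columns grow to the right and rows downward; lengths in m; the calibration is good to about 2 mm. A picture is of the moment at which its call begins.
- ticket.close_job(): hands the job in, once; it reports no verdict.
The state is a dict: "time": time; "joint_positions": joint angles; "qvel": joint speeds; "joint_torque": joint torques, N m; "tool_pos": TCP position; "ee_rot": TCP orientation; "wrist_force": force on the tool from outside, world axes, zero at the start; "wrist_torque": the same for the moment, N m; "width": finger opening in m.
Only numpy, scipy, OpenCV 4.12 (cv2) and the standard library are available. Lean on these libraries where they do the work, as an engineer would, in place of code of your own. Each camera call takes 0.05 s, during which the arm holds its last target. There are 200 camera calls.

## Working session

There is one attempt and no reset: what is moved stays moved. The work goes in short steps, Python scripts to look and compute and a shell command to move; the robot and the scene stay as the last step left them, time stands still between calls to the robot, and variables do not carry over. Pictures are saved under pics/ and viewed, on a budget of 10 in all, crops included, one or two more only if the job needs it, and the job is handed in when it is done.

```bash
ls; mkdir -p pics
cat > h.py <<'E'
import numpy as np,cv2
from bench import get_obs,snapshot
def save(n,f):
    s=snapshot(n); np.savez('pics/'+f+'.npz',**s); cv2.imwrite('pics/'+f+'.png',s['color'][:,:,::-1]); return s
def load(f): return dict(np.load('pics/'+f+'.npz'))
def world(s,u,v,d=None):
    u=np.atleast_1d(u).astype(float);v=np.atleast_1d(v).astype(float)
    if d is None: d=s['depth'][v.astype(int),u.astype(int)]
    c=np.stack([(u-s['cx'])/s['fx']*d,(v-s['cy'])/s['fy']*d,d,np.ones_like(u)*1.0])
    return (np.linalg.inv(s['extrinsics'])@c)[:3].T
def proj(s,p):
    p=np.atleast_2d(p);c=s['extrinsics']@np.c_[p,np.ones(len(p))].T
    return np.c_[c[0]/c[2]*s['fx']+s['cx'],c[1]/c[2]*s['fy']+s['cy']]
E
python3 - <<'E'
from h import *
a=save('scene','s0');b=save('top','t0')
np.set_printoptions(precision=3,suppress=True)
for s in(a,b):print(np.linalg.inv(s['extrinsics']),s['fx'])
print(get_obs())
cv2.imwrite('pics/both.png',cv2.resize(np.vstack([a['color'],b['color']])[:,:,::-1],None,fx=.78,fy=.78))
E
```

```text
pics
[[-0.195  0.729 -0.656  1.372]
 [ 0.981  0.147 -0.128  0.127]
 [ 0.003 -0.668 -0.744  1.077]
 [ 0.     0.     0.     1.   ]] 496.28577568381445
[[-0.072 -0.972  0.222  0.311]
 [-0.997  0.069 -0.022 -0.012]
 [ 0.006 -0.223 -0.975  1.059]
 [ 0.     0.     0.     1.   ]] 373.75543332414156
{'time': 0.1, 'joint_positions': array([-1.293,  0.088,  1.372, -0.   ,  1.684, -0.103]), 'qvel': array([ 0.001, -0.001, -0.004, -0.001,  0.001,  0.   ]), 'joint_torque': array([  0.003, -34.125, -30.33 ,   0.072,   0.03 ,  -0.   ]), 'tool_pos': array([ 0.204, -0.51 ,  0.204]), 'ee_rot': array([-3.14 , -0.   ,  0.381]), 'wrist_force': array([ 0.602,  0.574, -0.744]), 'wrist_torque': array([0.031, 0.065, 0.023]), 'width': 0.09375750858720062}
```

View pics/both.png

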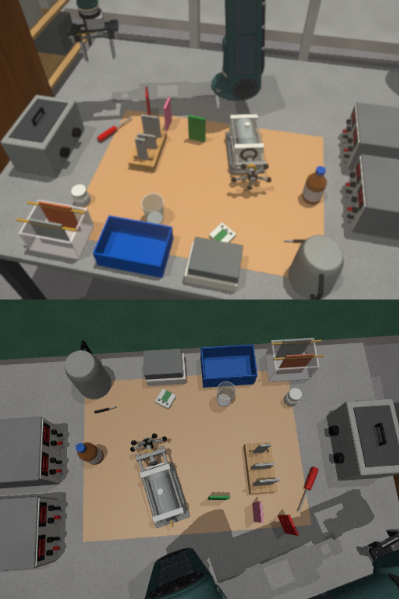

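The overview shows the rack at about (147,150) in the scene view and (262,468) in the top view, both in composite pixels. The cell is at (247,150) and (160,480), with its wheel toward +x. I'll take close crops next.

Run:
```python
from h import *
a=load('s0');b=load('t0')
A=cv2.resize(a['color'][100:260,150:360],None,fx=3.8,fy=3.8,interpolation=2)[:,:,::-1]
B=cv2.resize(b['color'][160:320,150:410],None,fx=3,fy=3,interpolation=2)[:,:,::-1]
cv2.imwrite('pics/A.png',A[:600,:800]);cv2.imwrite('pics/B.png',B)
```

```text
(no output)
```

View pics/A.png

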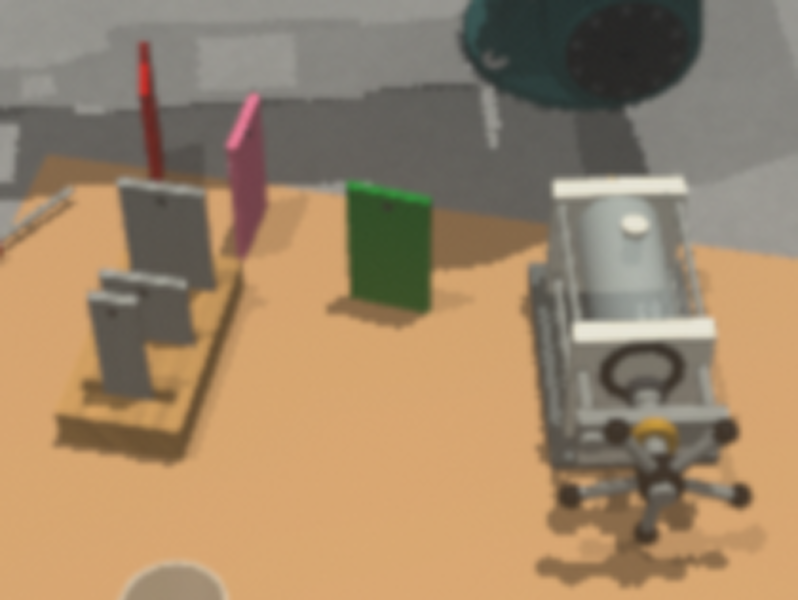

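View pics/B.png

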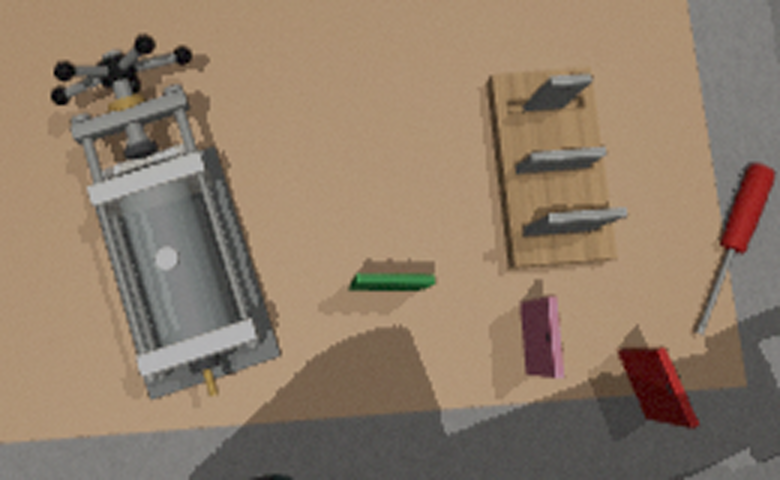

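Crop A shows three grey plates in the rack. The near one at (168,235) is full height and full width. The middle one at (150,305) is short and the far one at (120,345) is narrow. The green plate (390,245), pink plate (247,175), red plate (150,110) and the plates in the white tray rack are decoys. I choose the grey one nearest the robot. Next I'll measure it and the cell.

```bash
cat > m.py <<'E'
from h import *
np.set_printoptions(precision=4,suppress=True)
def cloud(s):
    v,u=np.nonzero(s['depth']>0); return world(s,u,v),u,v
def rect(p,name):
    if len(p)<5: print(name,len(p));return
    q=(p[:,:2]*1000).astype(np.float32);c,sz,an=cv2.minAreaRect(q)
    print(name,len(p),'c',np.array(c),'size',np.array(sz),'ang',an,'z',np.percentile(p[:,2],[2,50,98])*1000)
E
python3 - <<'E'
from m import *
a=load('s0');b=load('t0')
for nm,s,cr in(('scene',a,(100,260,150,360)),('top',b,(160,320,150,410))):
    p,u,v=cloud(s); print(nm)
    # coarse cluster listing: points above 40mm
    x=p[:,0];y=p[:,1];z=p[:,2]
    m=(x>.25)&(x<.75)&(z>.05)&(z<.2)&(abs(y)<.45)
    g=np.zeros((500,900),np.uint8);ii=((x[m]-.25)*1000).astype(int);jj=((y[m]+.45)*1000).astype(int);g[ii,jj]=255
    g=cv2.dilate(g,np.ones((9,9)));n,l=cv2.connectedComponents(g)
    pm=p[m]
    for k in range(1,n):
        q=pm[l[ii,jj]==k]
        if len(q)>20: rect(q,k); zt=np.percentile(q[:,2],99); rect(q[q[:,2]>zt-.006],'   top')
E
```

```text
scene
1 88 c [ 273.3786 -309.8872] size [48.4223  7.5197] ang 13.941547393798828 z [ 50.9911  92.2972 120.9943]
   top 17 c [ 269.7769 -312.132 ] size [40.2583  3.7761] ang 16.725467681884766 z [116.3226 118.2022 123.0451]
2 209 c [ 309.8006 -220.4498] size [10.4999 69.7121] ang 88.90618896484375 z [ 51.9245  93.7961 120.4673]
   top 47 c [ 308.2371 -219.9713] size [10.3261 64.8238] ang 87.60753631591797 z [115.1435 117.9282 121.5606]
3 2886 c [448.3462 106.4455] size [283.0161 129.6762] ang 12.054722785949707 z [ 57.2462 102.2015 141.6723]
   top 66 c [488.4273 100.1872] size [197.5974  79.062 ] ang 23.530277252197266 z [140.6236 144.8595 150.5424]
4 439 c [365.4052 -94.7694] size [66.8458 16.0707] ang 85.07511901855469 z [ 51.131   88.275  120.4618]
   top 67 c [364.6848 -94.4293] size [66.3393 14.196 ] ang 83.70529174804688 z [115.3883 118.211  122.6865]
5 505 c [ 406.0743 -256.6383] size [13.9447 67.4503] ang 2.3561956882476807 z [ 51.2097  95.1823 133.4328]
   top 57 c [ 405.6649 -256.8288] size [12.5323 65.3647] ang 1.3487465381622314 z [128.3906 131.2031 135.8376]
6 231 c [ 46
[... 2497 characters left out ...]
5626 34.6919] ang 2.272183418273926 z [129.1508 132.4733 135.1548]
12 617 c [545.4905 334.6277] size [54.7913 63.1177] ang 59.37523651123047 z [ 55.0254 105.3163 152.271 ]
   top 106 c [548.4238 338.5309] size [27.7829 26.413 ] ang 86.871337890625 z [147.5868 150.5767 153.7597]
16 226 c [ 716.1578 -409.8354] size [44.6513 46.7013] ang 38.39174270629883 z [53.1902 65.0278 68.293 ]
   top 179 c [ 716.9281 -410.7414] size [43.8918 46.0557] ang 56.49482345581055 z [62.735  65.6653 68.3946]
17 194 c [ 724.548 -155.084] size [48.7583 68.0955] ang 0.2327059805393219 z [51.1233 79.9767 98.167 ]
   top 52 c [ 724.4578 -154.9268] size [67.8138 45.9624] ang 89.95713806152344 z [93.371  95.5259 99.6464]
```

Run:
```python
from m import *
for nm in('s0','t0'):
    s=load(nm);p,u,v=cloud(s);c=s['color'][v,u].astype(int);print(nm)
    x,y,z=p.T
    R=(x>.25)&(x<.62)&(y>0)&(y<.21)
    for lo,hi,l in((.110,.127,'ends'),(.094,.106,'bridge')):
        m=R&(z>lo)&(z<hi)&(c.min(1)>(150 if l=='ends' else 90))
        g=np.zeros(s['depth'].shape,np.uint8);g[v[m],u[m]]=1
        n,lab=cv2.connectedComponents(g)
        for k in range(1,n):
            q=m&(lab[v,u]==k)
            if q.sum()>25: rect(p[q],l+' px(%d,%d)'%(u[q].mean(),v[q].mean()))
    # balls: dark
    m=R&(c.max(1)<75)&(z>.02)&(x>.44)
    g=np.zeros(s['depth'].shape,np.uint8);g[v[m],u[m]]=1
    n,lab=cv2.connectedComponents(g)
    for k in range(1,n):
        q=m&(lab[v,u]==k)
        if q.sum()>8: print('dark',q.sum(),u[q].mean(),v[q].mean(),p[q].mean(0)*1000)
    # plate face normal / position
    m=(abs(y+.257)<.03)&(abs(x-.404)<.02)&(z>.05)&(z<.126)
    P=p[m]; A=np.c_[P[:,1]+.2575,P[:,2]-.09,np.ones(m.sum())];w=np.linalg.lstsq(A,P[:,0],rcond=None)[0];print('face dx/dy,dx/dz,x0',w,m.sum(), 'ymid')
```

```text
s0
ends px(315,168) 621 c [392.3259  91.887 ] size [168.9248  99.7579] ang 13.75994873046875 z [110.481  115.7952 121.2586]
bridge px(305,167) 121 c [391.937   59.6985] size [122.6085  22.8327] ang 16.997760772705078 z [ 94.3889 101.0547 105.5828]
bridge px(324,165) 61 c [374.2307 112.4233] size [117.17    17.9841] ang 5.975003242492676 z [ 94.8274 101.5335 105.8324]
bridge px(333,192) 26 c [462.9887 145.6053] size [ 6.7958 24.608 ] ang 8.657470703125 z [ 94.5503 101.8907 105.6865]
bridge px(321,208) 166 c [524.7265 122.9484] size [ 19.4622 103.894 ] ang 16.47309684753418 z [ 94.7008  98.6333 103.0491]
dark 83 317.9156626506024 196.6024096385542 [477.5473 108.7665  91.6194]
dark 27 311.8888888888889 213.4814814814815 [580.1215 101.7566 140.4394]
dark 20 340.05 213.1 [561.8231 169.7105 136.4664]
dark 48 323.1041666666667 224.5625 [572.9542 132.9388  95.7301]
dark 13 299.38461538461536 230.3846153846154 [586.139   75.735   73.9648]
face dx/dy,dx/dz,x0 [-0.019  -0.0034  0.4074] 387 ymid
t0
ends px(198,218) 248 c [461.3631 107.3537] size [16.5384 98.0804] ang 14.024730682373047 z [115.08
[... 342 characters left out ...]
622930526733398 z [ 96.1247 102.1104 105.8109]
bridge px(197,249) 92 c [384.9409 114.0336] size [128.4775   8.0983] ang 14.129764556884766 z [ 96.007  102.2072 105.8195]
dark 148 190.8783783783784 181.78378378378378 [564.1917 125.001  101.0362]
dark 29 210.41379310344828 178.27586206896552 [577.2052  75.1672  75.9846]
dark 34 171.35294117647058 183.38235294117646 [554.0071 169.0855 138.0926]
dark 25 169.56 191.68 [549.1327 187.8861  69.8669]
dark 19 201.57894736842104 198.78947368421052 [520.1862 100.5081  84.5709]
dark 18 185.72222222222223 203.77777777777777 [509.7524 143.0712  84.1239]
dark 50 196.58 209.72 [490.2831 113.9695  91.8803]
face dx/dy,dx/dz,x0 [-0.009  -0.0005  0.3989] 59 ymid
```

Run:
```python
from m import *
th=np.radians(14);ax=np.array([np.cos(th),np.sin(th)]);ay=np.array([-ax[1],ax[0]]);o=np.array([.470,.1095])
for nm in('s0','t0'):
    s=load(nm);p,u,v=cloud(s);c=s['color'][v,u].astype(int)
    q=p[:,:2]-o;cx=q@ax*1000;cy=q@ay*1000;z=p[:,2]*1000;print(nm)
    R=(abs(cy)<60)
    m=R&(abs(cy)<46)&(z>60)&(z<112)&(abs(cx)<15)&(c.min(1)>120)&(np.hypot(cy,z-85)>36);print('end face',m.sum(),np.histogram(cx[m],np.arange(-12,13,2)))
    f=m&(abs(cx-np.median(cx[m]))<3)
    if f.sum()>10: w=np.linalg.lstsq(np.c_[cy[f],np.ones(f.sum())],cx[f],rcond=None)[0];print(w, np.median(cx[f]))
    m=R&(z>114)&(z<124)&(abs(cx)<25);print('end top cx',np.percentile(cx[m],[2,10,50,90,98]),'cy',np.percentile(cy[m],[1,99]),m.sum())
    m=R&(abs(cy)>20)&(z>97)&(z<104)&(cx>35)&(cx<70);print('bridge top cx',np.percentile(cx[m],[2,10,50,90,98]),'cy',np.percentile(cy[m],[1,99]))
    m=R&(abs(cy)<50)&(z>85)&(z<96)&(cx>56)&(cx<70)&(abs(cy)>20);print('bridge outer face',np.median(cx[m]),m.sum())
    m=(abs(cx-100)<22)&(np.hypot(cy,z-85)<80)&(z>15)
    i=m&(np.hypot(cy,z-85)>50)
    print('balls r>50: ang,count,cx'); ang=np.degrees(np.arctan2(cy[i],z[i]-85))
    for k in range(-180,180,12):
        j=(ang>=k)&(ang<k+12)
        if j.sum()>4: print(k,j.sum(),ang[j].mean(),cx[i][j].mean(),np.hypot(cy[i][j],z[i][j]-85).max())
    m=(np.hypot(cy,z-85)<16)&(cx>4)&(cx<46);print('pad/spindle cx',np.histogram(cx[m],np.arange(4,47,3)))
```

```text
s0
end face 17 (array([0, 0, 0, 0, 0, 0, 0, 1, 2, 2, 3, 3]), array([-12, -10,  -8,  -6,  -4,  -2,   0,   2,   4,   6,   8,  10,  12]))
end top cx [-22.5982 -14.0657  -5.2945   2.1709   4.6174] cy [-48.1762  46.9001] 207
bridge top cx [50.5484 51.5742 56.7412 63.2911 65.4735] cy [-51.0505  50.8345]
bridge outer face 63.40416355150188 42
balls r>50: ang,count,cx
-180 24 -173.63747982947405 104.74297832107436 68.46591644222077
-108 37 -101.36244889797513 103.59652729510442 68.89399851805334
-48 5 -37.705981770080975 103.13583328669628 67.84490619215876
-36 37 -30.177203088158024 103.86917477084246 69.66185273625337
24 22 34.35790120508033 101.86187356659634 69.33511062929891
36 24 39.48222302033199 104.5353681725547 69.77145533400467
96 19 105.4367467325978 102.38471516178129 65.52074806826002
108 15 111.03207028519137 105.57321822529507 66.1395884461255
168 6 177.2975105421657 103.8659254622998 63.74060856432194
pad/spindle cx (array([ 8,  0,  0,  0,  1,  7,  9, 11, 23,  8,  5, 10,  2,  0]), array([ 4,  7, 10, 13, 16, 19, 22, 25, 28, 31, 34, 37, 40, 43, 46]))
t0
end face 13 (array([0, 
[... 218 characters left out ...]
7.2214 53.1055 59.17   60.4659] cy [-51.3882  50.78  ]
bridge outer face 64.79233849222766 26
balls r>50: ang,count,cx
-180 10 -171.86031168973744 94.29357151490024 62.28792704980379
-108 32 -99.70430912467074 96.98104189817263 67.84838852567593
-96 5 -94.29244878574745 96.88421055714416 59.447767410942134
-36 37 -29.549775054153425 96.58726845271904 71.36073261831669
24 26 32.74004981323451 96.6788759280365 69.88086808638546
36 19 38.92390872035808 96.13831023955079 70.32584525535708
96 31 104.87362280489555 96.66616818899936 66.71254137946869
pad/spindle cx (array([ 0,  0,  0,  0, 21, 10, 11,  5,  7,  8,  8,  7,  6,  7]), array([ 4,  7, 10, 13, 16, 19, 22, 25, 28, 31, 34, 37, 40, 43, 46]))
```

Plate: centre about (404, −257.6), yaw about 0.8°. Cell: origin about (471, 110), yaw 14°. Spokes stand at about −32° and +40° from up. I'll start moving toward the plate.

```bash
python3 -m creep '[[[46.6,-26.8,0,0],[46.6,-26.8,0,0],[46.6,-26.8,0,0],[46.6,-26.8,0,0],[46.6,-26.8,0,0],[46.6,-26.8,0,0]]]' 0.35
python3 -m creep '[[[0,0,0,-9.9],[0,0,0,-9.9],[0,0,0,-9.9],[0,0,0,-9.9],[0,0,0,-9.9],[0,0,0,-9.9],[0,0,0,-9.6],[0,0,0,0]]]'
python3 - <<'E'
from m import *
s=save('wrist','w0');t=save('scene','s1')
cv2.imwrite('pics/C.png',np.hstack([cv2.resize(s['color'],(400,300)),cv2.resize(t['color'][90:240,140:340],(400,300))])[:,:,::-1])
p,u,v=cloud(s);x,y,z=p.T
m=(abs(x-.404)<.03)&(abs(y+.2577)<.05)&(z>.12)&(z<.142);rect(p[m],'top')
print(get_obs()['tool_pos'],get_obs()['ee_rot'],get_obs()['width'])
E
```

```text
time: 0.85
tool_pos: [0.4049, -0.2558, 0.205]
ee_rot: [-3.141, 0.0, 0.381]
wrist_force: [0.8, 0.1, -0.4]
width: 0.0374
time: 1.85
tool_pos: [0.404, -0.2572, 0.205]
ee_rot: [-3.141, -0.001, 1.583]
wrist_force: [0.1, -0.6, 0.3]
width: 0.0328
top 601 c [ 403.3461 -259.8349] size [ 7.9034 65.3156] ang 0.6398018598556519 z [127.6628 131.4862 132.8728]
[ 0.4041 -0.2573  0.2052] [-3.1411 -0.0003  1.5825] 0.03276250197939858
```

View pics/C.png

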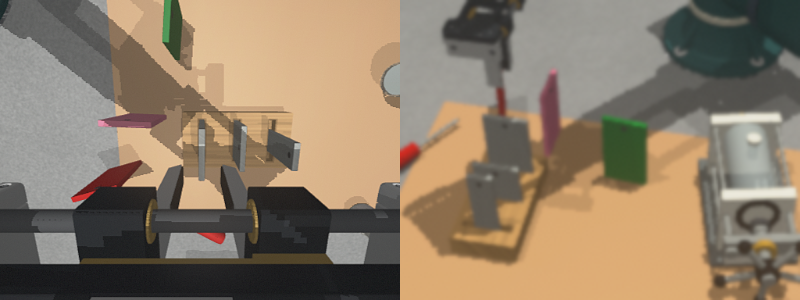

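The wrist view (left) shows the fingers straddling the near plate at about (200,150), which agrees with the scene view. I'll descend, grip and lift.

```bash
python3 -m creep '[[[-1,-0.5,40,0],[0,0,40,0],[0,0,21,0],[0,0,0,0]]]'
python3 -m creep '[[[0,0,0,0],[0,0,0,0],[0,0,0,0],[0,0,0,0],[0,0,0,0],[0,0,0,0]]]' 0
```

```text
time: 2.45
tool_pos: [0.4025, -0.2574, 0.1024]
ee_rot: [-3.138, -0.003, 1.584]
wrist_force: [-0.5, -0.1, 0.7]
width: 0.0333
time: 3.2
tool_pos: [0.4041, -0.2589, 0.1057]
ee_rot: [3.14, 0.002, 1.585]
wrist_force: [-2.3, 0.2, 6.0]
width: 0.0081
```

```bash
python3 -m creep '[[[0,0,-5,0],[0,0,-10,0],[0,0,-20,0],[0,0,-30,0],[0,0,-30,0],[0,0,-30,0],[0,0,0,0],[0,0,0,0]]]'
python3 - <<'E'
from m import *
o=get_obs();print(o['tool_pos'],o['ee_rot'],o['width'],o['wrist_force'],o['wrist_torque'])
for n,f in(('scene','s2'),('top','t2')):
    s=save(n,f);p,u,v=cloud(s);x,y,z=p.T
    m=(abs(x-.404)<.03)&(abs(y+.2577)<.045)&(z>.10)&(z<.25)
    rect(p[m],f)
    P=p[m&(z<.22)&(z>.15)]
    if len(P)>20:print(np.linalg.lstsq(np.c_[P[:,1]+.2575,P[:,2]-.2,np.ones(len(P))],P[:,0],rcond=None)[0])
    print('z range',z[m].min(),np.percentile(z[m],[1,99]))
E
```

```text
time: 4.2
tool_pos: [0.4033, -0.258, 0.228]
ee_rot: [-3.14, -0.001, 1.585]
wrist_force: [-0.1, -0.5, -2.4]
width: 0.0074
[ 0.4033 -0.258   0.228 ] [-3.1399 -0.0014  1.5851] 0.00738113889701928 [-0.1232 -0.5432 -2.4113] [-0.0458  0.0016 -0.0325]
s2 756 c [ 412.2344 -255.2393] size [24.0111 68.2468] ang 3.676826238632202 z [136.0681 193.0474 248.2831]
[-0.0149 -0.0027  0.4069]
z range 0.13153692604352663 [0.1346 0.2495]
t2 75 c [ 405.3004 -235.4775] size [19.6727 25.2491] ang 9.861873626708984 z [142.1312 190.7215 245.9254]
[0.2218 0.0048 0.3933]
z range 0.13935924417630408 [0.1412 0.248 ]
```

```bash
python3 -m creep '[[[52.7,11.9,-5,0],[52.7,11.9,-5,0],[52.7,11.9,0,0],[52.7,11.9,0,0],[52.7,11.9,0,0],[52.7,11.9,0,0],[52.7,11.9,0,0]]]'
python3 -m creep '[[[0,0,0,-6.6],[0,0,0,-6.6],[0,0,0,0],[0,0,0,0]]]'
cat > c.py <<'E'
from m import *
th=np.radians(14);ax=np.array([np.cos(th),np.sin(th)]);ay=np.array([-ax[1],ax[0]]);o=np.array([.470,.1095])
def cell(p):
    q=p[:,:2]-o;return q@ax*1000,q@ay*1000,p[:,2]*1000
E
python3 - <<'E'
from c import *
g=get_obs();print(g['time'],g['tool_pos'],g['ee_rot'],g['width'],'tool in cell',cell(g['tool_pos'][None]))
for n,f in(('scene','s3'),('top','t3'),('wrist','w3')):
    s=save(n,f);p,u,v=cloud(s);cx,cy,z=cell(p);print(f)
    m=(abs(cx-8)<16)&(abs(cy)<28)&(z>155)&(z<225)
    if m.sum()>20:
        k=np.median(cx[m]);m&=abs(cx-k)<6;print(' plate face',m.sum(),np.linalg.lstsq(np.c_[cy[m],z[m]-190,np.ones(m.sum())],cx[m],rcond=None)[0])
    m=(abs(cx-8)<16)&(abs(cy)<45)&(z>150)&(z<235);
    if m.sum():print(' plate cy',np.percentile(cy[m],[1,99]),'zmin',z[(abs(cx-8)<16)&(abs(cy)<28)&(z>128)].min() )
    m=(abs(cy)<60)&(z>114)&(z<124)&(abs(cx+8)<18);print(' end top',m.sum(),np.percentile(cx[m],[2,50,98]) if m.any() else 0,np.percentile(cy[m],[1,99]) if m.any() else 0)
    m=(abs(cy)<60)&(abs(cy)>18)&(z>97)&(z<104)&(cx>35)&(cx<70);print(' bridge',m.sum(),np.percentile(cx[m],[2,50,98])if m.any() else 0,np.percentile(cy[m],[1,99])if m.any() else 0)
A=load('w3')['color'];B=load('s3')['color'];cu=proj(load('s3'),[[.48,.112,.13]])[0].astype(int)
B=B[cu[1]-60:cu[1]+60,cu[0]-80:cu[0]+80]
cv2.imwrite('pics/D.png',np.hstack([cv2.resize(A,(400,300)),cv2.resize(B,(400,300))])[:,:,::-1])
E
```

```text
time: 5.18
tool_pos: [0.4813, 0.1133, 0.2378]
ee_rot: [-3.139, 0.001, 1.585]
wrist_force: [0.6, 0.4, -2.8]
width: 0.0078
time: 5.68
tool_pos: [0.4814, 0.1115, 0.2386]
ee_rot: [-3.14, -0.0, 1.814]
wrist_force: [-0.3, 0.8, -2.7]
width: 0.0079
5.675 [0.4814 0.1115 0.2386] [-3.1401 -0.0002  1.8135] 0.00786458223685258 tool in cell (array([11.5554]), array([-0.863]), array([238.5933]))
s3
 plate face 433 [-0.0053 -0.0008 16.2461]
 plate cy [-32.4875  32.6497] zmin 142.9992396570544
 end top 167 [-13.6437  -2.6092   5.7332] [-48.3254  48.4692]
 bridge 80 [50.4725 56.87   64.5162] [-50.7421  50.3979]
t3
 plate cy [-33.166 -22.074] zmin 146.85170231842315
 end top 93 [-17.4428  -9.0102  -0.0908] [-49.0977 -17.0096]
 bridge 58 [46.6371 53.8426 60.611 ] [-51.5554 -21.9749]
w3
 plate cy [30.0711 31.2854] zmin 240.04644188016073
 end top 1306 [-24.2297  -8.6885   1.6808] [-32.4502  47.6954]
 bridge 645 [47.1777 53.6836 60.4979] [-52.8632  48.9815]
```

View pics/D.png

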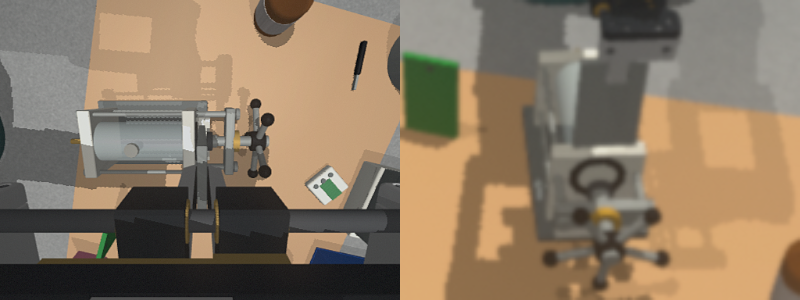

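The plate hangs straight above the slot. In the scene crop it is at (610,100), directly behind the clamp pad ring at (598,175). The wrist view shows the pad and slot gap near (205,140). The three cameras put the slot centre within about 1 mm of the tool. I'll lower it in stages.

```bash
python3 -m creep '[[[0,-0.3,12,0],[0,0,12,0],[0,0,12,0],[0,0,0,0]]]'
python3 -m creep '[[[0,0,7,0],[0,0,7,0],[0,0,7,0],[0,0,7,0],[0,0,7,0],[0,0,7,0],[0,0,0,0]]]'
python3 -m creep '[[[0,0,6,0],[0,0,6,0],[0,0,0,0]]]'
```

```text
time: 6.32
tool_pos: [0.4805, 0.1114, 0.2015]
ee_rot: [-3.138, -0.0, 1.815]
wrist_force: [-0.4, -0.2, -2.1]
width: 0.0077
time: 7.2
tool_pos: [0.481, 0.1115, 0.1606]
ee_rot: [-3.14, -0.0, 1.815]
wrist_force: [-0.1, 0.0, -2.0]
width: 0.0076
time: 7.58
tool_pos: [0.481, 0.1115, 0.1487]
ee_rot: [-3.14, -0.0, 1.815]
wrist_force: [0.3, 0.1, -3.1]
width: 0.0076
```

```bash
python3 -m creep '[[[0,0,4,0],[0,0,4,0],[0,0,4,0],[0,0,0,0]]]'
python3 -m creep '[[[0,0,3,0],[0,0,3,0],[0,0,0,0]]]'
```

```text
time: 8.07
tool_pos: [0.4811, 0.1115, 0.1369]
ee_rot: [-3.141, -0.0, 1.815]
wrist_force: [0.3, -0.1, -2.5]
width: 0.0078
time: 8.45
tool_pos: [0.4812, 0.1115, 0.1311]
ee_rot: [-3.141, -0.0, 1.815]
wrist_force: [-0.9, -0.3, -2.5]
width: 0.0081
```

Below lip height with no contact. I'll feel for the floor.

```bash
python3 -m creep '[[[0,0,1.5,0],[0,0,0,0]]]'
python3 -m creep '[[[0,0,1.5,0],[0,0,0,0]]]'
python3 -m creep '[[[0,0,1,0],[0,0,0,0]]]'
```

```text
time: 8.7
tool_pos: [0.4814, 0.1115, 0.1299]
ee_rot: [-3.141, 0.0, 1.815]
wrist_force: [0.1, 0.8, -2.3]
width: 0.0076
time: 8.95
tool_pos: [0.4817, 0.1116, 0.1289]
ee_rot: [3.141, 0.0, 1.815]
wrist_force: [-0.9, 0.1, -0.5]
width: 0.0077
time: 9.2
tool_pos: [0.4818, 0.1117, 0.1288]
ee_rot: [3.14, 0.0, 1.815]
wrist_force: [-1.8, -0.2, 5.6]
width: 0.0077
```

```bash
python3 -m creep '[[[0,0,-1,0],[0,0,0,0],[0,0,0,0],[0,0,0,0]]]' 0.3
python3 -m creep '[[[0,0,-10,0],[0,0,-15,0],[0,0,-30,0],[0,0,-30,0],[0,0,0,0]]]'
python3 - <<'E'
from c import *
g=get_obs();print(g['tool_pos'],'tool in cell',cell(g['tool_pos'][None]),g['wrist_force'])
for n,f in(('scene','s4'),('top','t4'),('wrist','w4')):
    s=save(n,f);p,u,v=cloud(s);cx,cy,z=cell(p);print(f)
    m=(abs(cx-10)<14)&(abs(cy)<28)&(z>122)&(z<152)
    if m.sum()>20:print(' face',m.sum(),np.linalg.lstsq(np.c_[cy[m],z[m]-140,np.ones(m.sum())],cx[m],rcond=None)[0])
    m=(abs(cx-10)<15)&(abs(cy)<50)&(z>145)&(z<165);print(' top',m.sum(),np.percentile(cx[m],[2,50,98]),np.percentile(cy[m],[1,99]),np.median(z[m]))
    i=(abs(cx-100)<22)&(z>40)&(np.hypot(cy,z-85)>50)&(np.hypot(cy,z-85)<76)
    ang=np.degrees(np.arctan2(cy[i],z[i]-85));print(' balls')
    for k in(-104,-32,40,112):
        j=abs(ang-k)<18
        if j.sum()>4: print('  ',k,j.sum(),ang[j].mean(),np.percentile(cx[i][j],[5,50,95]),cy[i][j].mean(),z[i][j].mean())
B=load('s4')['color'];cu=proj(load('s4'),[[.50,.115,.1]])[0].astype(int)
cv2.imwrite('pics/E.png',cv2.resize(B[cu[1]-55:cu[1]+65,cu[0]-80:cu[0]+80],(640,480),interpolation=2)[:,:,::-1])
E
```

```text
time: 9.7
tool_pos: [0.4814, 0.1115, 0.1282]
ee_rot: [-3.141, 0.0, 1.815]
wrist_force: [-0.4, -0.6, -0.5]
width: 0.028
time: 10.32
tool_pos: [0.4834, 0.1118, 0.2175]
ee_rot: [3.134, 0.001, 1.815]
wrist_force: [-0.1, -0.7, -0.4]
width: 0.0281
[0.4834 0.1118 0.2175] tool in cell (array([13.5385]), array([-1.0113]), array([217.5321])) [-0.0948 -0.659  -0.4009]
s4
 face 174 [ 0.0127 -0.013  16.5238]
 top 115 [ 8.8715 15.4814 19.3779] [-31.8425  33.0995] 152.45723062835248
 balls
   -104 43 -100.94023908610414 [ 97.2897 104.6645 109.4395] -58.69110387443674 73.61317366301002
   -32 42 -31.08572872291677 [ 98.2437 104.1135 108.4662] -33.16091292305283 139.93028424410653
   40 47 36.473976117860296 [ 97.6251 104.2339 109.4472] 37.177226109817745 135.19142793007185
   112 38 107.84625752520785 [ 98.5013 104.1023 108.7702] 55.33850977138515 67.18450675845234
t4
 top 16 [ 6.8828  9.6834 14.4816] [-32.3295 -23.7842] 153.39413660963842
 balls
   -104 35 -98.408926364289 [ 90.3103  96.7549 104.3286] -58.483766178830905 76.32746121420541
   -32 17 -33.39710668617372 [ 91.0545  94.8337 100.8183] -37.264467703531594 141.6011178353473
w4
 top 611 [ 8.1456 11.7761 15.3891] [-33.459   31.2699] 154.6034787591945
 balls
   -104 170 -99.46945891363713 [ 90.9469  96.9704 104.8288] -58.52613520151165 75.30287365762563
   -32 302 -29.963821765828182 [ 90.9217  96.766  104.2484] -31.878227839274377 140.1500418469095
   40 299 35.38707980020002 [ 90.6037  96.5138 104.47  ] 37.31371751587146 137.37221400367724
   112 180 106.91298408132677 [ 90.6472  96.8202 104.7599] 55.24274437299858 68.23271008001068
```

View pics/E.png

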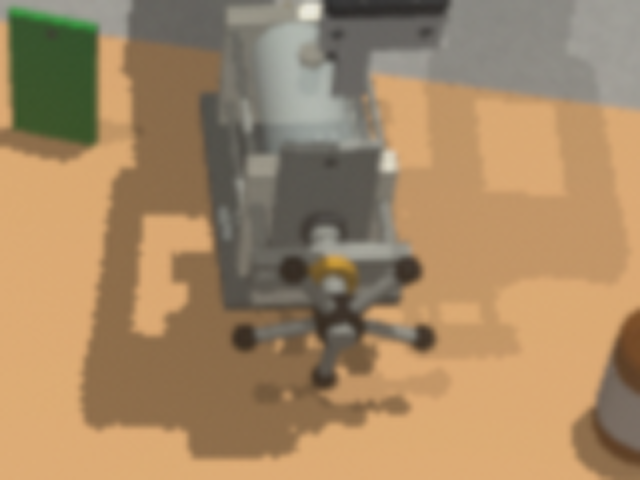

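The scene crop shows the plate standing upright in the slot at (330,195), behind the pad. The upper spokes' balls are at (293,268) and (407,268), which is about −32° and +40°. I'll shut the fingers and go to the −y side of the −32° spoke.

```bash
python3 -m creep '[[[-18,30,0,0],[-18,30,0,0],[-19,29,0,0],[0,0,0,0]]]' 0
python3 -m creep '[[[0,0,30,0],[0,0,30,0],[0,0,25,0],[0,0,17,0],[0,0,0,0]]]'
cat > r.py <<'E'
from c import *
g=get_obs();cx,cy,z=cell(g['tool_pos'][None]);f=g['wrist_force'];print('t%.1f cell(o) %.1f %.1f %.1f'%(g['time'],cx[0],cy[0],z[0]),'Fx,Fy(cell),Fz',f[:2]@ax,f[:2]@ay,f[2])
E
python3 r.py
```

```text
time: 10.98
tool_pos: [0.5815, 0.0788, 0.2102]
ee_rot: [-3.136, -0.001, 1.814]
wrist_force: [-0.2, 0.1, 0.1]
width: -0.0002
time: 11.6
tool_pos: [0.5794, 0.08, 0.1095]
ee_rot: [-3.138, -0.001, 1.816]
wrist_force: [-0.3, 1.1, 0.1]
width: 0.0005
t11.6 cell(o) 99.0 -55.1 109.5 Fx,Fy(cell),Fz -0.030987914492088042 1.1873178706142955 0.08072878934359043
```

```bash
python3 -m creep '[[[6,0,-4,0],[8,0,0,0],[8,-0.5,0,0],[8,-0.5,0,0],[8,-0.5,0,0],[8,-0.5,0,0]]]'; python3 r.py
python3 -m creep '[[[8,-0.5,0,0],[8,-0.5,0,0],[7,-0.5,0,0],[5,-0.5,0,0],[4,-0.3,0,0],[0,0,0,0]]]'; python3 r.py
```

```text
time: 12.35
tool_pos: [0.5698, 0.1237, 0.1182]
ee_rot: [3.136, 0.002, 1.815]
wrist_force: [2.4, -4.2, 3.1]
width: 0.0007
t12.3 cell(o) 100.3 -10.3 118.2 Fx,Fy(cell),Fz 1.303524946959115 -4.655606389513971 3.133091121534114
time: 13.1
tool_pos: [0.558, 0.1542, 0.1157]
ee_rot: [-3.141, 0.001, 1.816]
wrist_force: [0.9, -4.6, 1.6]
width: 0.0005
t13.1 cell(o) 96.2 22.1 115.7 Fx,Fy(cell),Fz -0.2628783024741731 -4.713303219113709 1.6493644368245515
```

```bash
python3 -m creep '[[[-4,0,0,0],[0,0,-25,0],[0,0,-27,0],[-33,0,0,0],[-34,0,0,0],[0,0,20,0],[0,0,27,0],[0,0,5,0]]]'; python3 -m creep '[[[0,0,0,0],[0,0,0,0]]]';python3 r.py
python3 - <<'E'
from c import *
s=save('wrist','w5');p,u,v=cloud(s);cx,cy,z=cell(p)
i=(abs(cx-98)<16)&(z>40)&(np.hypot(cy,z-85)>50)&(np.hypot(cy,z-85)<76)
ang=np.degrees(np.arctan2(cy[i],z[i]-85));print(np.histogram(ang,np.arange(-120,121,12)))
s=save('scene','s5');p,u,v=cloud(s);cx,cy,z=cell(p)
i=(abs(cx-98)<16)&(z>20)&(np.hypot(cy,z-85)>50)&(np.hypot(cy,z-85)<76)
ang=np.degrees(np.arctan2(cy[i],z[i]-85));print(np.histogram(ang,np.arange(-120,121,12)))
E
```

```text
time: 14.1
tool_pos: [0.5733, 0.0863, 0.1125]
ee_rot: [-3.136, -0.003, 1.816]
wrist_force: [-0.4, -0.3, 0.4]
width: 0.0005
time: 14.35
tool_pos: [0.576, 0.0859, 0.1168]
ee_rot: [3.139, 0.0, 1.816]
wrist_force: [-0.3, 0.6, -0.5]
width: 0.0006
t14.3 cell(o) 97.1 -48.5 116.8 Fx,Fy(cell),Fz -0.12819891625591512 0.6662837994836602 -0.5118702331897164
(array([  0,   0,   3,   0,   0,  23, 352, 334, 703,   0,   0,   0,   0,
       654, 171,   0,   0,   0,   0,   0]), array([-120, -108,  -96,  -84,  -72,  -60,  -48,  -36,  -24,  -12,    0,
         12,   24,   36,   48,   60,   72,   84,   96,  108,  120]))
(array([ 0,  1, 38,  2,  1,  8,  8,  0,  0,  0,  0,  0,  0, 23, 22,  0,  0,
        0,  0, 20]), array([-120, -108,  -96,  -84,  -72,  -60,  -48,  -36,  -24,  -12,    0,
         12,   24,   36,   48,   60,   72,   84,   96,  108,  120]))
```

```bash
python3 -m creep '[[[8,0,0,0],[8,-0.5,0,0],[8,-0.5,0,0],[8,-0.5,0,0],[8,-0.5,0,0],[8,-0.5,0,0],[4,-0.3,0,0],[0,0,0,0]]]'; python3 r.py
python3 -m creep '[[[3,-0.2,0,0],[3,-0.2,0,0],[0,0,0,0]]]'; python3 r.py
python3 -m creep '[[[3,-0.2,0,0],[3,-0.2,0,0],[0,0,0,0]]]'; python3 r.py
```

```text
time: 15.45
tool_pos: [0.5605, 0.1339, 0.115]
ee_rot: [3.141, 0.004, 1.815]
wrist_force: [3.5, -5.7, 0.1]
width: 0.0002
t15.4 cell(o) 93.8 1.8 115.0 Fx,Fy(cell),Fz 1.9862306515731847 -6.381957627862488 0.11063588962725063
time: 15.82
tool_pos: [0.558, 0.1391, 0.1147]
ee_rot: [-3.14, 0.004, 1.815]
wrist_force: [2.1, -7.5, 1.3]
width: 0.0005
t15.8 cell(o) 92.5 7.4 114.7 Fx,Fy(cell),Fz 0.17749678207115593 -7.782005860939878 1.2666336782611327
time: 16.2
tool_pos: [0.5558, 0.1449, 0.1148]
ee_rot: [-3.139, 0.004, 1.815]
wrist_force: [0.9, -6.8, 1.0]
width: 0.0003
t16.2 cell(o) 91.8 13.5 114.8 Fx,Fy(cell),Fz -0.7786605449806224 -6.822462418643434 1.019913496443891
```

```bash
python3 -m creep '[[[3,-0.2,0,0],[3,-0.2,0,0],[0,0,0,0]]]'; python3 r.py
python3 -m creep '[[[3,-0.2,0,0],[2,-0.2,0,0],[0,0,0,0]]]'; python3 r.py
```

```text
time: 16.58
tool_pos: [0.5543, 0.151, 0.1152]
ee_rot: [-3.14, 0.004, 1.815]
wrist_force: [1.2, -5.4, 2.2]
width: 0.0006
t16.6 cell(o) 91.8 19.9 115.2 Fx,Fy(cell),Fz -0.14372897775940863 -5.512937159012116 2.177856464834568
time: 16.95
tool_pos: [0.5528, 0.156, 0.1153]
ee_rot: [-3.141, 0.003, 1.815]
wrist_force: [0.3, -6.9, 1.6]
width: 0.0005
t16.9 cell(o) 91.6 25.1 115.3 Fx,Fy(cell),Fz -1.3977285924647889 -6.76647205485699 1.5859859557513083
```

```bash
python3 -m creep '[[[-4,0,0,0],[0,0,-25,0],[0,0,-27,0],[-33,0,0,0],[-33,0,0,0],[0,0,20,0],[0,0,27,0],[0,0,5,0]]]'; python3 -m creep '[[[0,0,0,0],[0,0,0,0]]]';python3 r.py
python3 - <<'E'
from c import *
for n,f in(('wrist','w6'),('scene','s6')):
    s=save(n,f);p,u,v=cloud(s);cx,cy,z=cell(p)
    i=(abs(cx-93)<16)&(z>40)&(np.hypot(cy,z-85)>50)&(np.hypot(cy,z-85)<76)
    ang=np.degrees(np.arctan2(cy[i],z[i]-85));print(np.histogram(ang,np.arange(-120,121,10))[0], ang[(ang>30)&(ang<80)].mean())
    m=(abs(cx-8)<14)&(abs(cy)<28)&(z>122)&(z<150)
    if m.sum()>20:print(' face',m.sum(),np.linalg.lstsq(np.c_[cy[m],z[m]-140,np.ones(m.sum())],cx[m],rcond=None)[0])
    m=(abs(cx-8)<15)&(abs(cy)<50)&(z>148)&(z<162);print(' top',m.sum(),np.percentile(cx[m],[2,50,98]),np.percentile(cy[m],[1,99]),np.median(z[m]))
E
```

```text
time: 17.95
tool_pos: [0.5677, 0.0902, 0.1124]
ee_rot: [-3.136, -0.003, 1.816]
wrist_force: [-0.6, -0.2, 0.4]
width: 0.0004
time: 18.2
tool_pos: [0.5705, 0.0898, 0.1167]
ee_rot: [3.139, -0.0, 1.816]
wrist_force: [-0.4, 0.5, 0.0]
width: 0.0007
t18.2 cell(o) 92.7 -43.4 116.7 Fx,Fy(cell),Fz -0.29443860254447374 0.5676876959001456 0.011179046598346093
[  0   0   0   0   0   0   0  31 379 357 626   0   0   0   0   0 601 183
   0   0   0   0   0   0] 48.19493870819109
 face 2353 [-0.0007 -0.0011  9.9223]
 top 2653 [ 2.4535  7.9363 10.4896] [-33.4909  30.4984] 154.2784020537035
[ 0  0  4 38  1  0  2  7  1  0  0  0  0  0  0  0 22 22  0  0  0  0  0 11] 50.68883941494528
 face 34 [-0.1891 -0.0453 15.0803]
 top 32 [ 3.5852 10.6224 13.6507] [11.8878 33.1362] 152.6270657821339
```

```bash
python3 -m creep '[[[6,0,0,0],[4,-0.2,0,0],[0,0,0,0]]]'; python3 r.py
python3 -m creep '[[[3,-0.2,0,0],[0,0,0,0]]]'; python3 r.py
python3 -m creep '[[[3,-0.2,0,0],[0,0,0,0]]]'; python3 r.py
```

```text
time: 18.68
tool_pos: [0.5683, 0.0973, 0.1173]
ee_rot: [3.139, 0.005, 1.815]
wrist_force: [-0.1, -6.7, 4.9]
width: 0.0004
t18.7 cell(o) 92.4 -35.6 117.3 Fx,Fy(cell),Fz -1.7225446092550083 -6.472915044839079 4.922652259449639
time: 18.92
tool_pos: [0.5677, 0.0998, 0.1177]
ee_rot: [3.138, 0.005, 1.815]
wrist_force: [0.7, -5.8, 4.1]
width: 0.0007
t18.9 cell(o) 92.4 -33.0 117.7 Fx,Fy(cell),Fz -0.6912488965459487 -5.839899159212785 4.060349617787943
time: 19.18
tool_pos: [0.5668, 0.1028, 0.1177]
ee_rot: [3.138, 0.005, 1.815]
wrist_force: [1.3, -5.8, 4.9]
width: 0.0007
t19.2 cell(o) 92.3 -29.9 117.7 Fx,Fy(cell),Fz -0.2004153331058336 -5.9723058772315225 4.850067244240119
```

```bash
python3 -m creep '[[[3,-0.2,0,0],[0,0,0,0]]]'; python3 r.py
python3 -m creep '[[[3,-0.2,0,0],[0,0,0,0]]]'; python3 r.py
python3 -m creep '[[[3,-0.2,0,0],[0,0,0,0]]]'; python3 r.py
```

```text
time: 19.42
tool_pos: [0.5659, 0.1059, 0.1176]
ee_rot: [3.138, 0.005, 1.815]
wrist_force: [-0.1, -4.7, 4.0]
width: 0.0002
t19.4 cell(o) 92.2 -26.7 117.6 Fx,Fy(cell),Fz -1.1860961286701663 -4.547738047499768 4.0117930811488804
time: 19.68
tool_pos: [0.5649, 0.1089, 0.1175]
ee_rot: [3.138, 0.004, 1.815]
wrist_force: [-0.7, -4.5, 4.2]
width: 0.0005
t19.7 cell(o) 91.9 -23.6 117.5 Fx,Fy(cell),Fz -1.7739248210082958 -4.159852581306609 4.157205489689536
time: 19.92
tool_pos: [0.5638, 0.112, 0.1173]
ee_rot: [3.138, 0.004, 1.815]
wrist_force: [1.3, -5.1, 2.8]
width: 0.0002
t19.9 cell(o) 91.7 -20.3 117.3 Fx,Fy(cell),Fz -0.01818228273221134 -5.242824224358343 2.825724763710224
```

```bash
python3 -m creep '[[[3,-0.2,0,0],[0,0,0,0]]]'; python3 r.py
python3 -m creep '[[[3,-0.2,0,0],[0,0,0,0]]]'; python3 r.py
```

```text
time: 20.18
tool_pos: [0.5628, 0.115, 0.117]
ee_rot: [3.139, 0.003, 1.815]
wrist_force: [1.8, -4.5, 4.7]
width: 0.0006
t20.2 cell(o) 91.4 -17.1 117.0 Fx,Fy(cell),Fz 0.6841089702492986 -4.819692393274468 4.704840891240581
time: 20.42
tool_pos: [0.5621, 0.1176, 0.1171]
ee_rot: [3.139, 0.004, 1.815]
wrist_force: [1.1, -5.6, 4.6]
width: 0.0008
t20.4 cell(o) 91.3 -14.4 117.1 Fx,Fy(cell),Fz -0.2946362206099513 -5.72619951172305 4.62068262192922
```

```bash
python3 -m creep '[[[3,-0.2,0,0],[0,0,0,0]]]'; python3 r.py
python3 -m creep '[[[3,-0.2,0,0],[0,0,0,0]]]'; python3 r.py
```

```text
time: 20.68
tool_pos: [0.5614, 0.12, 0.1172]
ee_rot: [3.138, 0.005, 1.815]
wrist_force: [1.9, -5.9, 4.9]
width: 0.0007
t20.7 cell(o) 91.2 -11.9 117.2 Fx,Fy(cell),Fz 0.40511495890266636 -6.207574601086561 4.878217057206066
time: 20.92
tool_pos: [0.5609, 0.1218, 0.1171]
ee_rot: [3.138, 0.007, 1.814]
wrist_force: [3.0, -8.1, 4.6]
width: 0.0005
t20.9 cell(o) 91.1 -10.1 117.1 Fx,Fy(cell),Fz 0.9685806394024996 -8.598733081870563 4.635896590757101
```

Now T ≈ 0.51 N m and the spoke resists further travel, so I'll stop and back off. Then I'll check how the plate sits.

```bash
python3 -m creep '[[[-2,0,0,0],[-6,0,0,0],[-8,0,0,0],[0,0,-25,0],[0,0,-30,0],[0,0,-40,0],[0,0,-30,0],[0,0,0,0]]]'
python3 r.py
python3 - <<'E'
from c import *
for n,f in(('wrist','w7'),('scene','s7'),('top','t7')):
    s=save(n,f);p,u,v=cloud(s);cx,cy,z=cell(p);print(f)
    i=(abs(cx-90)<16)&(z>20)&(np.hypot(cy,z-85)>50)&(np.hypot(cy,z-85)<72)
    ang=np.degrees(np.arctan2(cy[i],z[i]-85));print([(k,ang[abs(ang-k)<20].mean(),(abs(ang-k)<20).sum()) for k in(-138,-66,6,78,150)])
    m=(abs(cx-8)<10)&(abs(cy)<28)&(z>122)&(z<150)
    if m.sum()>20:print(' face',m.sum(),np.linalg.lstsq(np.c_[cy[m],z[m]-140,np.ones(m.sum())],cx[m],rcond=None)[0])
    m=(abs(cx-8)<15)&(abs(cy)<50)&(z>150)&(z<160);print(' top',m.sum(),np.percentile(cx[m],[2,50,98]),np.percentile(cy[m],[1,99]),np.median(z[m]))
    m=(abs(cy)<50)&(abs(cy)>35)&(z>114)&(z<121)&(abs(cx+8)<18);print(' endtop',np.percentile(cx[m],[2,50,98]))
A=load('w7');cu=proj(A,[[.50,.115,.12]])[0].astype(int);print(cu)
B=load('s7')['color'];cv=proj(load('s7'),[[.50,.115,.1]])[0].astype(int)
x0=np.clip(cu[0]-100,0,312);y0=np.clip(cu[1]-75,0,234)
cv2.imwrite('pics/F.png',np.hstack([cv2.resize(A['color'][y0:y0+150,x0:x0+200],(400,300)),cv2.resize(B[cv[1]-55:cv[1]+65,cv[0]-80:cv[0]+80],(400,300))])[:,:,::-1])
E
```

```text
time: 21.92
tool_pos: [0.5638, 0.1095, 0.243]
ee_rot: [3.137, 0.0, 1.816]
wrist_force: [0.3, -0.2, -0.1]
width: 0.0005
t21.9 cell(o) 91.1 -22.7 243.0 Fx,Fy(cell),Fz 0.2942840308720627 -0.24902946276973376 -0.10382669000957812
w7
[(-138, np.float64(-135.7353143308661), np.int64(30)), (-66, np.float64(-62.15631436442439), np.int64(118)), (6, np.float64(3.8447936125644353), np.int64(241)), (78, np.float64(71.53769565041955), np.int64(209)), (150, np.float64(148.67466570143347), np.int64(32))]
 face 400 [-0.0002 -0.0007  9.0044]
 top 602 [1.4746 5.8081 9.2182] [-33.8605  30.8879] 154.51211962477058
 endtop [-16.1934  -8.3639   1.093 ]
s7
[(-138, np.float64(-135.30826154782656), np.int64(36)), (-66, np.float64(-62.95267471572595), np.int64(40)), (6, np.float64(4.017811047500845), np.int64(44)), (78, np.float64(73.95277447973238), np.int64(41)), (150, np.float64(147.4353275280747), np.int64(31))]
 face 154 [ 0.0163 -0.0162 10.26  ]
 top 57 [ 1.5774  7.8801 12.9167] [-31.1796  33.0968] 153.0121715352617
 endtop [-15.2304  -2.5279   4.3681]
t7
[(-138, np.float64(-131.52246263253087), np.int64(10)), (-66, np.float64(-61.735116659528856), np.int64(40)), (6, np.float64(nan), np.int64(0)), (78, np.float64(71.31717884642798), np.int64(37)), (150, np.float64(145.90927598021227), np.int64(14))]<stdin>:5: RuntimeWarning: Mean of empty slice.
  ret = ret.dtype.type(ret / rcount)
Traceback (most recent call last):
IndexError: index -1 is out of bounds for axis 0 with size 0
```

Run:
```python
from c import *
A=load('w7');cu=proj(A,[[.50,.115,.12]])[0].astype(int)
S=load('s7');x0=np.clip(cu[0]-100,0,312);y0=np.clip(cu[1]-75,0,234)
cv2.imwrite('pics/F.png',np.hstack([cv2.resize(A['color'][y0:y0+150,x0:x0+200],(400,300)),cv2.resize(S['color'],(400,300))])[:,:,::-1])
p,u,v=cloud(S);x,y,z=p.T
for n,xx,yy in(('short',.4636,-.2567),('narrow',.521,-.2572)):
    m=(abs(x-xx)<.02)&(abs(y-yy)<.045)&(z>.05)&(z<.2);zt=np.percentile(z[m],99);rect(p[m&(z>zt-.006)],n)
```

```text
short 58 c [ 464.0684 -257.1188] size [65.7006 13.5623] ang 89.89756774902344 z [90.3151 93.1771 96.8507]
narrow 45 c [ 519.2335 -257.4189] size [13.46   35.0825] ang 0.8691303133964539 z [127.1814 130.2763 133.2576]
```

View pics/F.png

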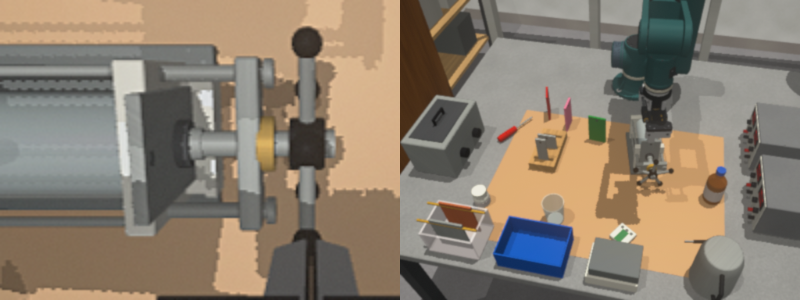

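The wrist crop (left) shows the plate at (150,150) against the white end plate at (125,150), with the pad pressed on it at (185,145). The scene view shows everything else in place and the gripper clear. I'll hand it in.

```bash
python3 -c "from bench import ticket;print(ticket.close_job())"
```

```text
the job is handed in; nothing more can be done
None
```

I took the full-size plate from the rack slot nearest the robot, stood it in the cell slot and let go. I then wound the star wheel in with three spoke pushes, about 3.2 rad in all, and handed the job in at about 22 s.

**Seating:** In the last steps the wheel moment rose from about 0.25 to about 0.51 N m, which is inside the 0.35–0.65 band, so I stopped there. The wheel sprang back only a degree or two.

**Flush check:** The wrist camera puts the plate's back within about 0.1 mm of the end plate's face, upright, with the pad on it. The calibration is only good to about 2 mm.

**Bystanders:** The short and narrow plates measured where they were, to within 2 mm. The other bench items looked unmoved in the last picture; I did not measure them.

**Checks that failed or disagreed:**
- The scene camera placed the cell's parts 1–3 mm farther along the clamp axis than the top and wrist cameras did. I put this down to calibration and depth-edge bias.
- The last top-camera check found no points on the plate, and the end-plate measurement from that view stopped with an error. The flush check therefore rests on the wrist and scene views and on the moment.
- Single moment readings scattered by about 0.05 N m.

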